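# Set a pocket watch in the timing stand

## Task

Lay the pocket watch dial up on the narrow sloping rest of the timing stand, with its bow pointing straight up the slope and its rim down against the two brass pins, and let go of it. Then slide the stand's jaw by its red grip down the slope until its rubber pad meets the bow, so the watch is held ready for timing. Set the watch down gently, do not ram the jaw into it, and leave the other things on the bench where they are.

Things in the scene. Friction and masses are not known exactly. Their poses are not given: they have to be found in the camera images.
- watch: Silver pocket watch, about 110 g, dial up on the cork mat. Case 50 mm across, 14 mm thick, edges bevelled 3 mm: upright rim 3 to 11 mm above the back. Origin: centre of the back (underside). z out of the white dial, x from the centre to the crown and bow (12 o'clock). The bow's wire loop is 26 mm wide and ends 42 mm from the centre. The sides along y (3 and 9 o'clock) are free to grip.
- watch_bow (a point): Outermost point of the watch's bow: 42 mm from the watch's centre along its x, 7 mm above its back. Axes as the watch.
- rest: The stand's sloping rest: fixed aluminium bar 40 mm wide, 8 mm thick, from x = -43 to +107 mm, rising at 30 deg. Origin: on its upper face, 75 mm above the bench, where the centre of the watch's back belongs when its rim touches both pins. x up the slope, z square out of the upper face, y across. Two brass pins, 6 mm thick, 10 mm high, stand at x = -23, y = +16 and -16 mm.
- stand: Timing stand, fixed; place and turn vary. Grey base 150 x 90 x 14 mm, its centre 30 mm along x from the origin, with a steel column 26 mm wide under the rest. Origin on the bench straight below the rest's origin; x is the rest's uphill direction, level; the low end faces the robot.
- jaw (a joint): Jaw sliding on the rest's upper part: travel in m, 0 fully up the slope (pad face at x = 76 mm on the rest), growing down the slope to at most 0.050. It meets the bow of a seated watch at about 0.034. About 1.5 N of friction; it stays where it is left. Starts between 0 and 0.014.
- jaw_pad (a point): Centre of the face of the jaw's rubber pad, 7 mm above the rest's upper face; pad 26 mm wide, 12 mm high. Axes as the rest's: x up the slope, so the watch's bow lies on its -x side.
- jaw_grip (a point): On the centre line of the jaw's red grip, 30 mm above the rest's upper face, 13 mm up-slope of the pad face. The grip is a block 18 mm along the slope, 14 mm across (y), from 13 to 37 mm above that face, on the jaw's 26 mm wide dark body. Axes as the rest's.
- mat: Round cork mat, 120 mm in diameter, 4 mm thick, fixed to the bench. Origin: centre of its underside. The watch starts on it.
- driver_rack: Bystander: blue steel screwdriver rack 50 x 120 x 45 mm with five drivers standing up to 107 mm; origin at the centre of its underside, long along y.
- case_wrench: Bystander: flat brass case back wrench, 132 mm long (x), 60 mm wide at its head, 18 mm high; origin at the middle of its shank, underside.
- loupe: Bystander: black eye loupe, a cone 36 mm in diameter and 28 mm high; origin at the centre of its underside.
- crystal_case: Bystander: walnut-lidded case 134 x 104 x 47 mm; origin at the centre of its underside.
Things that resemble listed ones, but are neither listed nor needed, are in the scene too. There is more than one size of the stand; the one meant has the size given above.

How it is judged:
On the way, in this order (a step that is already met when the one before it is completed fails the run):
1. the watch lies dial up on the sloping rest at the pins, bow up the slope, let go (x of watch in the frame of rest between -0.004 and 0.008 m and y of watch in the frame of rest between -0.005 and 0.005 m and z of watch in the frame of rest between -0.003 and 0.004 m and angle between the z axis of watch and the z axis of rest, either way round below 0.1 rad and angle between watch's own z axis and vertical below 0.8 rad and angle between the x axis of watch and the x axis of rest, either way round below 0.25 rad and x of watch_bow in the frame of rest above 0.03 m and contact force between the fingers and watch below 0.05 N), for 0.2 s.
2. the jaw's pad has been slid down to the bow (x of watch in the frame of rest between -0.004 and 0.005 m and y of watch in the frame of rest between -0.005 and 0.005 m and z of watch in the frame of rest between -0.003 and 0.004 m and angle between the z axis of watch and the z axis of rest, either way round below 0.1 rad and angle between watch's own z axis and vertical below 0.8 rad and angle between the x axis of watch and the x axis of rest, either way round below 0.25 rad and x of watch_bow in the frame of rest above 0.03 m and x of watch_bow in the frame of jaw_pad above -0.003 m), for 0.2 s.
At the end, for the whole second after the job is handed in: The watch is released at rest on the sloping rest: dial up, flat (0.1 rad, 4 mm), its centre within 4 mm down-slope and 5 mm up-slope or across of its place at the pins, bow up-slope within 0.25 rad; the jaw's pad is within 3 mm of the bow. Bystanders within 30 mm of their starts (all of step 2 and contact force between the fingers and watch below 0.05 N and linear speed of watch below 0.02 m/s); the robot touches nothing.
It fails at once if the watch is dropped on the stand or rammed by the jaw (more than 40 N) (contact force between watch and rest above 40 N).
It fails at once if a bystander is pushed away by more than 30 mm (distance of any of driver_rack, case_wrench, loupe, crystal_case from where it was at the start of the episode above 0.03 m).
It also fails if it takes over 51 s, if anything falls off the work surface, if the arm or the gripper's body presses on something with over 40 N, if the wrist force passes 120 N, or if a joint passes its speed limit or range.

## Robot

A 6-joint arm with a two-finger parallel gripper is mounted at the origin on the work surface. World frame = base frame: x ahead of the robot, y to its left, z up, the work surface at z = 0. Lengths are in m, angles in rad, forces in N, time in s.
With the tool pointing down it reaches from about 0.375 to 0.9 m from the base axis. Payload 3.1 kg.
Tool frame: the origin (TCP) lies midway between the tips of the shut fingers; the grasp point (between the pads) lies 19 mm behind it (manip.pinch_z is the distance from the TCP to the grasp point, in m); z points along the fingers, y is the line along which they close (so a half turn about z gives the same grasp; the last joint's range is limited). The gripper opens to 85 mm and grips with 20 to 120 N. Pads are 22 mm wide; open, the fingers measure 114 mm over their backs; the gripper's body (76 mm by 85 mm) begins 54 mm behind the grasp point. The pads swing forward as they close: fully open they stand 13 mm farther back than shut.
Start: joints at [-1.383, 0.527, 1.433, -0, 1.181, -0.178], TCP at [0.224, -0.583, 0.204] pointing down, gripper open.
Joint ranges: [-3.08, 3.08], [-0.75, 2.2], [0.22, 2.44], [-1.43, 4.57], [0, 2.65], [-2.85, 2.85]. Speed limits (rad/s): [2.79, 2.79, 3.14, 3.14, 3.14, 3.14].

## Interface

Orientations are given as a unit quaternion [x, y, z, w].
In Python, from station import manip, viewer, ticket gives the robot as it stands.
- The arm moves only by the shell command python3 -m creep 'ROWS' [FORCE]. ROWS is JSON, a list of rows, each an object with "slide": the shift along the tool's x, y, z in cm, a list of three; "angular": the turn, a rotation vector about the tool's x, y, z in rad, a list of three; "claw": the opening, from -1 (shut) to 1 (fully open). A call has 1 to 10 rows; each row shifts and turns the commanded pose from where the row before left it, along the tool's axes as they then stand; what a row does not reach is not made up. A row lasts 1/12 s, in which the tool goes at most 41.7 mm and 7.16 degrees, less where a joint would pass 70% of its speed; a pose out of reach is approached as far as the arm can. A call with a gripper value outside its range is refused whole. The fingers move at their own pace and stop on an object; FORCE is the grip in N (left out, the last holds). Time passes only in rows, so rows that do not move let the fingers close. It gives the time, the measured TCP pose, the force, the opening and the grip force at its end, in the units of the state.
- manip.sense(): the state, without advancing time (a new reading comes with each control period).
- viewer.snapshot(name): name is "side" or "top" or "wrist"; returns the picture (480x640x3 uint8, blue, green, red); there is no depth.
- viewer.calibration(name): a dict with "fov_y" (degrees; the focal length in pixels is half the picture's height over the tangent of half this angle, whatever the lens; pixels are square), "cx", "cy" (the principal point, pixels), "k1" (the pictures are not rectified: a ray, as slopes to the right and down, at radius r is drawn at 1 + k1 r^2 times it, then the intrinsics apply), "T" (4x4, takes a point from camera to world coordinates); the wrist camera has in their place "tool_from_camera" (4x4, takes a point from camera to tool coordinates, whose origin is the TCP and whose axes are the flange's). Camera axes: x right, y up, looking along -z (the intrinsics and any distortion apply to the point x, -y, -z); pixel columns grow to the right and rows downward; lengths in m; the calibration is good to about 2 mm. A picture is of the moment at which its call begins: read the wrist's pose just before it. calibration takes no time and is no camera call.
- ticket.sign_off(): hands the job in; it is judged then, once.
The state is a dict: "t": time; "q": joint angles; "qd": joint speeds; "tau": joint torques, N m; "tcp_pos": TCP position; "tool_rot": TCP orientation; "force": force on the tool from outside, world axes, zero at the start; "ft_torque": the same for the moment, N m; "finger_gap": opening from 0.0 (shut) to 1.0 (fully open); "gripper_force": force on a finger pad.
Only numpy, scipy, OpenCV 4.12 (cv2) and the standard library are available. Lean on these libraries where they do the work, as an engineer would, in place of code of your own. Each camera call takes 0.05 s, during which the arm holds its last target. There are 200 camera calls.

## Working session

There is one attempt and no reset: what is moved stays moved. The work goes in short steps, Python scripts to look and compute and a shell command to move; the robot and the scene stay as the last step left them, time stands still between calls to the robot, and variables do not carry over. Pictures are saved under pics/ and viewed, at most 10 in all, crops included, and the job is handed in when it is done.

```bash
ls; mkdir -p pics; cat > h.py <<'E'
import numpy as np, cv2
from station import manip, viewer, ticket
from scipy.spatial.transform import Rotation as R
def K(name):
    c=viewer.calibration(name); f=240/np.tan(np.radians(c["fov_y"])/2)
    return c,np.array([[f,0,c["cx"]],[0,f,c["cy"]],[0,0,1]]),np.array([c["k1"],0,0,0,0.])
def camT(name,st=None):
    c=viewer.calibration(name)
    if "T" in c: return np.array(c["T"])
    st=st or manip.sense(); M=np.eye(4); M[:3,:3]=R.from_quat(st["tool_rot"]).as_matrix(); M[:3,3]=st["tcp_pos"]
    return M@np.array(c["tool_from_camera"])
def ray(name,uv,T=None):
    c,k,d=K(name); T=camT(name) if T is None else T
    p=cv2.undistortPoints(np.array([[uv]],float),k,d)[0,0]
    return T[:3,3],T[:3,:3]@np.array([p[0],-p[1],-1])
def onz(name,uv,z,T=None):
    o,r=ray(name,uv,T); return o+r*(z-o[2])/r[2]
def proj(name,P,T=None):
    c,k,d=K(name); T=camT(name) if T is None else T
    p=(np.atleast_2d(P)-T[:3,3])@T[:3,:3]*[1,-1,-1]
    return cv2.projectPoints(p.astype(float),np.zeros(3),np.zeros(3),k,d)[0][:,0]
E
python3 - <<'E'
from h import *
for n in("top","side"):
    cv2.imwrite(f"pics/{n}0.png",viewer.snapshot(n)); print(n,viewer.calibration(n))
print(viewer.calibration("wrist")); print(manip.sense(), manip.pinch_z)
E
```

```text
pics
top {'fov_y': 53.279961748626874, 'cx': 319.80529147919475, 'cy': 246.11151645135624, 'k1': -0.10384092369263971, 'T': array([[ 0.00594818,  0.99061698, -0.13653797,  0.43392193],
       [-0.99995741,  0.00685593,  0.00617905, -0.11131157],
       [ 0.00705716,  0.1364954 ,  0.99061557,  1.0428344 ],
       [ 0.        ,  0.        ,  0.        ,  1.        ]])}
side {'fov_y': 50.66708080463865, 'cx': 317.4499330689967, 'cy': 243.06662054470266, 'k1': 0.020676231083489687, 'T': array([[-0.70384004,  0.44945947, -0.55008671,  0.00343891],
       [-0.71034475, -0.45014573,  0.54109072,  0.4569479 ],
       [-0.00442084,  0.77159252,  0.63610176,  0.77057297],
       [ 0.        ,  0.        ,  0.        ,  1.        ]])}
{'fov_y': 66.59827614619553, 'cx': 321.4660113490485, 'cy': 233.94560706069564, 'k1': 0.002810174797955907, 'tool_from_camera': array([[ 8.41717278e-05,  9.45211716e-01,  3.26457969e-01,
         8.42721368e-02],
       [ 9.99999090e-01,  3.60059305e-04, -1.30033255e-03,
         2.56301371e-04],
       [-1.34663379e-03,  3.26457782e-01, -9.45210825e-01,
        -1.69453254e-01],
       [ 0.00000000e+00,  0.00000000e+00,  0.00000000e+00,
         1.00000000e+00]])}
{'t': 0.1, 'q': array([-1.38249460e+00,  5.28363825e-01,  1.43379848e+00, -1.31065300e-05,
        1.18141369e+00, -1.78491594e-01]), 'qd': array([-0.00062088, -0.00237626, -0.00238812, -0.0002653 ,  0.00044393,
       -0.0020259 ]), 'tau': array([ 3.78537777e-05, -4.43304098e+01, -1.78586233e+01, -1.74760321e-04,
        3.88148430e-03,  1.09100526e-05]), 'tcp_pos': array([ 0.224033  , -0.58270362,  0.20332957]), 'tool_rot': array([ 9.83228978e-01,  1.82372679e-01, -1.09243576e-05, -9.91628721e-04]), 'force': array([ 0.19611772,  0.84695033, -0.1089121 ]), 'ft_torque': array([ 0.05322851,  0.02037287, -0.03027249]), 'gripper_force': 0.0, 'finger_gap': 0.9984620534778788} 0.0187
```

View pics/top0.png

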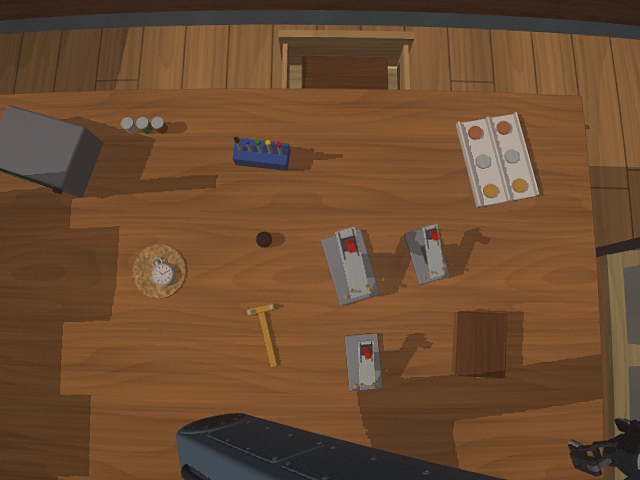

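View pics/side0.png

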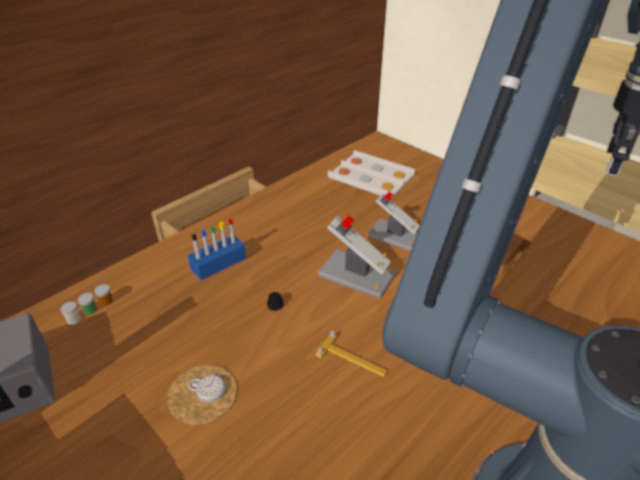

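Top view candidates for the stand: large one at (349,266), small ones at (427,254) and (364,362). At about 460 px/m the large one's base is roughly 67x38 px, or 146x85 mm, which fits 150x90. The others are about 55x33 px (120x72 mm). The watch is on the mat at (161,271). I'll enlarge both to confirm.

```bash
python3 - <<'E'
from h import *
t=cv2.imread("pics/top0.png")
a=cv2.resize(t[222:312,305:395],(540,540),interpolation=cv2.INTER_CUBIC)
b=cv2.resize(t[246:296,136:186],(250,250),interpolation=cv2.INTER_CUBIC)
im=np.zeros((540,800,3),np.uint8); im[:,:540]=a; im[:250,545:795]=b
cv2.imwrite("pics/crop0.png",im)
E
```

```text
(no output)
```

View pics/crop0.png

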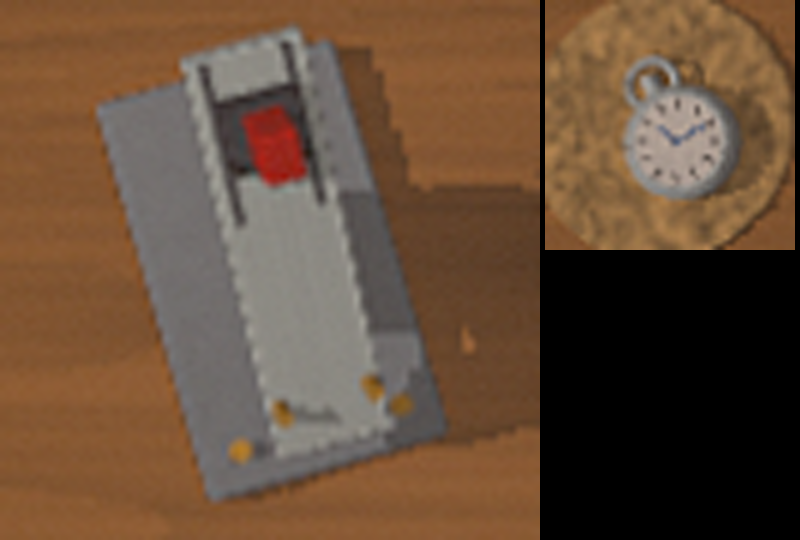

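The crop shows the big stand with its base corners at (98,107), (333,42), (443,432) and (212,500), pins near (283,410) and (373,385), and the red grip top at about (265,130). In the watch crop the dial centre is near (678,142) and the bow loop centre near (651,84).

```bash
cat >> h.py <<'E'
def axes(yaw,tilt=0): # rest axes for a level uphill heading
    return R.from_euler("z",yaw)*R.from_euler("y",-tilt)
E
python3 - <<'E'
from h import *
C=np.array([(98,107),(333,42),(443,432),(212,500)])/6+[305,222]
P=np.array([onz("top",c,.014) for c in C]); print(P.round(4))
n=np.linalg.norm
print("lens",n(P[0]-P[1]),n(P[2]-P[3]),n(P[1]-P[2]),n(P[3]-P[0]))
u=(P[0]+P[1]-P[2]-P[3]); yaw=np.arctan2(u[1],u[0]); v=P[0]+P[3]-P[1]-P[2]; print("yaw",yaw,np.arctan2(v[1],v[0])-np.pi/2)
o=P.mean(0)-.03*np.array([np.cos(yaw),np.sin(yaw),0]); o[2]=.075; print("rest",o)
A=axes(yaw,np.pi/6).as_matrix()
q=lambda x:o+A@np.array(x)
for nm,x in dict(pinL=(-.023,.016,.010),pinR=(-.023,-.016,.010),end1=(.107,.02,0),end2=(.107,-.02,0),lo1=(-.043,.02,0),lo2=(-.043,-.02,0),g0=(.089,0,.037)).items():
    print(nm,((proj("top",q(x))[0]-[305,222])*6).round(1))
w=lambda p:(np.array(p)-[545,0])/5+[136,246]
c=onz("top",w((678,142)),.018); b=onz("top",w((651,84)),.011); print("watch",c,b,n(b-c),np.arctan2(*(b-c)[1::-1]))
E
```

```text
[[ 0.5895 -0.121   0.014 ]
 [ 0.6141 -0.2064  0.014 ]
 [ 0.4727 -0.2452  0.014 ]
 [ 0.4482 -0.1624  0.014 ]]
lens 0.08890112792003418 0.08635316733907994 0.1465638415003662 0.14730385858021425
yaw 0.2763951912219994 0.284031044244762
rest [ 0.50226995 -0.19192692  0.075     ]
pinL [282.6 421.3]
pinR [373.5 395.8]
end1 [183.4  65.5]
end2 [302.3  33.1]
lo1 [277.3 461.2]
lo2 [388.8 429.9]
g0 [277.1 140.1]
watch [0.5109896  0.22232629 0.018     ] [0.5368111  0.23789523 0.011     ] 0.030953862435410526 0.5425818396501179
```

The reprojected pins, bar ends and grip agree with the picture to about 10 crop px (2 px), and the sizes fit. Next I fly over the stand for a closer wrist view on the way to the watch.

```bash
python3 -m creep '[{"slide":[3.1,-1.9,-0.3],"angular":[0,0,0],"claw":1},{"slide":[3.1,-1.9,-0.3],"angular":[0,0,0],"claw":1},{"slide":[3.1,-1.9,-0.3],"angular":[0,0,0],"claw":1},{"slide":[3.1,-1.9,-0.3],"angular":[0,0,0],"claw":1},{"slide":[3.1,-1.9,-0.3],"angular":[0,0,0],"claw":1},{"slide":[3.1,-1.9,-0.3],"angular":[0,0,0],"claw":1},{"slide":[3.1,-1.9,-0.3],"angular":[0,0,0],"claw":1},{"slide":[3.1,-1.9,0],"angular":[0,0,0],"claw":1},{"slide":[3.1,-1.9,0],"angular":[0,0,0],"claw":1},{"slide":[3.1,-1.9,0],"angular":[0,0,0],"claw":1}]'; python3 -m creep '[{"slide":[3.1,-1.9,0],"angular":[0,0,0],"claw":1},{"slide":[3.1,-1.9,0],"angular":[0,0,0],"claw":1},{"slide":[3.0,-1.9,0],"angular":[0,0,0],"claw":1},{"slide":[2.5,-1.7,0],"angular":[0,0,0.09],"claw":1},{"slide":[0,0,0],"angular":[0,0,0],"claw":1},{"slide":[0,0,0],"angular":[0,0,0],"claw":1}]'
python3 - <<'E'
from h import *
st=manip.sense(); T=camT("wrist",st); np.save("Tw1.npy",T)
cv2.imwrite("pics/w1.png",viewer.snapshot("wrist")); print(st["tcp_pos"],st["qd"].round(3),st["q"])
E
```

```text
t: 0.93
tcp_pos: [0.446, -0.2931, 0.225]
tool_rot: [0.983, 0.182, -0.0, -0.0]
force: [0.5, 0.2, -0.4]
finger_gap: 0.998
gripper_force: 0.0
t: 1.43
tcp_pos: [0.5284, -0.1822, 0.2248]
tool_rot: [0.99, 0.14, -0.0, -0.0]
force: [-0.5, -1.2, 0.3]
finger_gap: 0.999
gripper_force: 0.0
[ 0.52840377 -0.18219531  0.22477279] [-0.048 -0.004  0.009 -0.013 -0.002 -0.012] [-5.31779620e-01  4.14660662e-01  1.57579167e+00 -3.33286095e-04
  1.15205289e+00  7.58113932e-01]
```

View pics/w1.png

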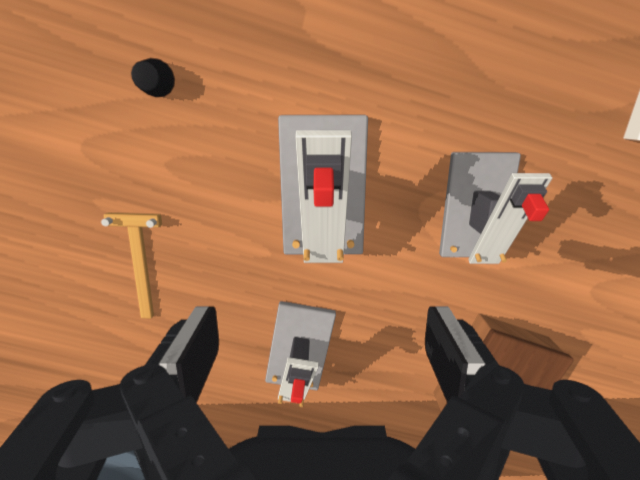

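The wrist view shows the large stand upright in the picture: base (279,116) to (367,255), pins near (307,254) and (340,254), grip top near (323,188). The loupe is at (153,77), the wrench at left and the small stands at (297,345) and (490,205). I'll enlarge the stand.

```bash
python3 - <<'E'
from h import *
t=cv2.imread("pics/w1.png")
a=cv2.resize(t[108:183,270:380],None,fx=5,fy=5,interpolation=cv2.INTER_CUBIC)
b=cv2.resize(t[228:270,270:380],None,fx=5,fy=5,interpolation=cv2.INTER_CUBIC)
im=np.vstack([a,np.zeros((5,550,3),np.uint8),b]); cv2.imwrite("pics/crop1.png",im); print(im.shape)
E
```

```text
(590, 550, 3)
```

View pics/crop1.png

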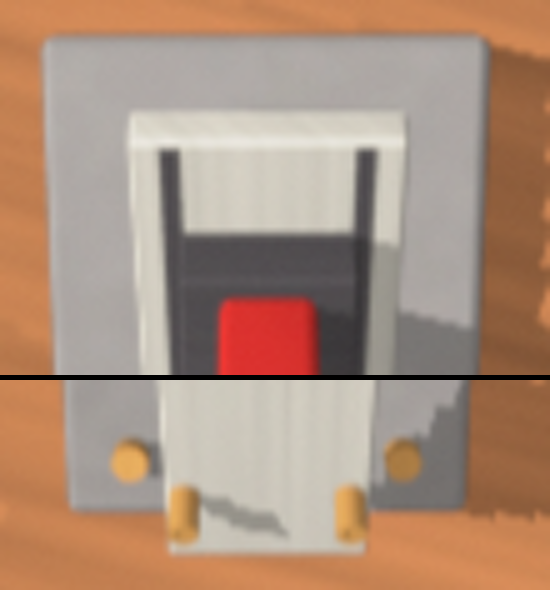

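```bash
python3 - <<'E'
from h import *
from scipy.optimize import least_squares
T=np.load("Tw1.npy")
a=lambda x,y:(x/5+270,y/5+108 if y<377 else (y-380)/5+228)
S=[((.105,.045,.014),a(43,37)),((.105,-.045,.014),a(489,37)),((-.045,.045,.014),a(70,510)),((-.045,-.045,.014),a(465,510))]
Q=[((.107,.02,0),a(130,148)),((.107,-.02,0),a(404,148)),((-.043,.02,0),a(168,553)),((-.043,-.02,0),a(365,553)),((-.023,.016,.01),a(182,534)),((-.023,-.016,.01),a(350,534))]
def pts(p):
    r=axes(p[2]).as_matrix(); A=axes(p[2],np.pi/6).as_matrix()
    return np.array([r@s[0]+[p[0],p[1],0] for s in S]+[A@s[0]+[p[0],p[1],.075] for s in Q])
uv=np.array([s[1] for s in S+Q])
f=lambda p:(proj("wrist",pts(p),T)-uv).ravel()
s=least_squares(f,[.502,-.192,.28],loss="soft_l1"); print(s.x.round(4)); print(f(s.x).reshape(-1,2).round(1))
# with free camera shift in z too
g=lambda p:(proj("wrist",pts(p[:3])+[0,0,p[3]],T)-uv).ravel()
s=least_squares(g,[.502,-.192,.28,0]); print(s.x.round(4)); print(g(s.x).reshape(-1,2).round(1))
# grip top far edge row 297 -> x of grip upslope edge
p=s.x
o=np.array([p[0],p[1],.075]);A=axes(p[2],np.pi/6).as_matrix()
for j in(0,.007,.014): print(j,proj("wrist",o+A@np.array([.098-j,.007,.037]),T)[0],"seen",a(218,297))
E
```

```text
[ 0.5025 -0.1922  0.2839]
[[-1.2 -0.3]
 [ 0.6 -0.5]
 [-0.9  1.5]
 [ 0.2  1.3]
 [-0.7 -0.9]
 [ 1.3 -1.1]
 [-0.   0.6]
 [ 0.   0.5]
 [ 0.3  0.5]
 [ 0.1  0.4]]
[ 0.5017 -0.1924  0.2841 -0.0042]
[[-0.7  0.6]
 [ 0.1  0.3]
 [-0.5  0.8]
 [-0.2  0.5]
 [-0.3 -0.1]
 [ 0.8 -0.3]
 [ 0.2 -0.2]
 [-0.2 -0.3]
 [ 0.5 -0.4]
 [-0.  -0.5]]
0 [313.39903661 182.45960059] seen (313.6, 167.4)
0.007 [313.59448785 190.39054535] seen (313.6, 167.4)
0.014 [313.78166916 197.98660086] seen (313.6, 167.4)
```

```bash
python3 -m creep '[{"slide":[1,-3.95,0],"angular":[0,0,0],"claw":1},{"slide":[1,-3.95,0],"angular":[0,0,0],"claw":1},{"slide":[1,-3.95,0],"angular":[0,0,0],"claw":1},{"slide":[1,-3.95,0],"angular":[0,0,0],"claw":1},{"slide":[1,-3.95,0],"angular":[0,0,0],"claw":1},{"slide":[1,-3.95,0],"angular":[0,0,0],"claw":1},{"slide":[1,-3.95,0],"angular":[0,0,0],"claw":1},{"slide":[1,-3.95,0],"angular":[0,0,0],"claw":1},{"slide":[1,-3.95,0],"angular":[0,0,0],"claw":1},{"slide":[1,-3.95,0],"angular":[0,0,0],"claw":1}]'; python3 -m creep '[{"slide":[0,0,2],"angular":[0,0,-0.09],"claw":1},{"slide":[0,0,3],"angular":[0,0,-0.09],"claw":1},{"slide":[0,0,2.5],"angular":[0,0,-0.08],"claw":1},{"slide":[0,0,0],"angular":[0,0,0],"claw":1},{"slide":[0,0,0],"angular":[0,0,0],"claw":1},{"slide":[0,0,0],"angular":[0,0,0],"claw":1}]'
python3 - <<'E'
from h import *
st=manip.sense(); T=camT("wrist",st); np.save("Tw2.npy",T)
im=viewer.snapshot("wrist"); cv2.imwrite("pics/w2.png",im); print(st["tcp_pos"],st["qd"].round(3),st["q"])
p=proj("wrist",[.511,.222,.018],T)[0]; print(p)
x,y=np.clip(p.astype(int)-100,0,[440,280]); print(x,y)
cv2.imwrite("pics/crop2.png",cv2.resize(im[y:y+200,x:x+200],(600,600),interpolation=cv2.INTER_CUBIC))
E
```

```text
t: 2.32
tcp_pos: [0.5163, 0.2235, 0.2252]
tool_rot: [0.991, 0.137, -0.0, 0.0]
force: [0.8, -0.6, 0.7]
finger_gap: 1.002
gripper_force: 0.0
t: 2.82
tcp_pos: [0.5176, 0.2225, 0.1512]
tool_rot: [0.965, 0.264, 0.001, 0.0]
force: [0.6, 0.4, 0.1]
finger_gap: 1.001
gripper_force: 0.0
[0.5175836  0.22253857 0.15124507] [ 0.006 -0.02  -0.017  0.001 -0.005 -0.005] [ 2.07839470e-01  5.12693490e-01  1.64360029e+00 -1.93524739e-04
  9.83658409e-01  1.24515582e+00]
[317.25436792 218.35912216]
217 118
```

View pics/crop2.png

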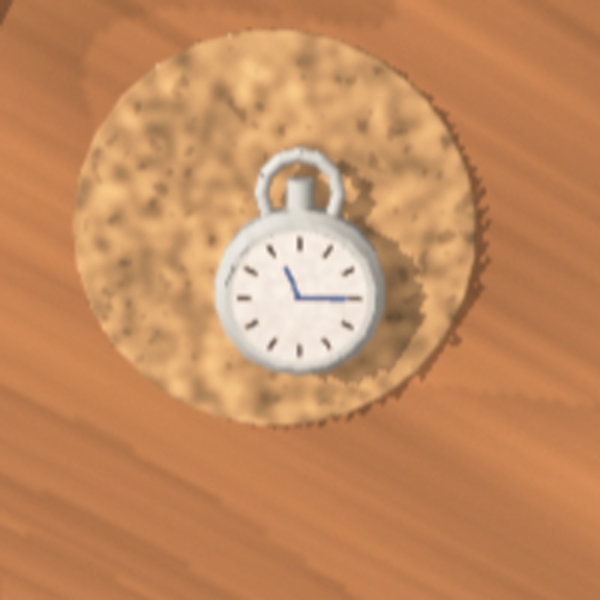

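The crop shows the watch dial up with its centre at crop (300,297). The 12 and 6 marks are at (300,244) and (300,351), and the bow tip is at (299,150), straight up in the picture.

```bash
python3 - <<'E'
from h import *
T=np.load("Tw2.npy"); st=manip.sense()
a=lambda x,y:(x/3+217,y/3+118)
c=onz("wrist",a(300,297),.018,T); p12=onz("wrist",a(300,244),.018,T);p6=onz("wrist",a(300,351),.018,T);b=onz("wrist",a(299,150),.012,T)
h=lambda v:np.arctan2(v[1],v[0])
e1=onz("wrist",a(215,297),.013,T);e2=onz("wrist",a(385,297),.013,T)
Rm=R.from_quat(st["tool_rot"]).as_matrix()
print(c,h(p12-p6),h(b-c),np.linalg.norm((b-c)[:2]),"tool heading",h(Rm[:,0]),"width",np.linalg.norm(e1-e2),(e1+e2)/2)
print("offset tool cm",(Rm.T@(c-st["tcp_pos"])*100).round(2),(Rm.T@((e1+e2)/2-st["tcp_pos"])*100).round(2))
E
```

```text
[0.51194282 0.22280662 0.018     ] 0.529694821864302 0.5379213998287417 0.04116042968002084 tool heading 0.53408084517997 width 0.04968943980585825 [0.51065613 0.22210507 0.013     ]
offset tool cm [-0.56 -0.32 13.38] [-0.71 -0.33 13.88]
```

```bash
python3 -m creep '[{"slide":[-0.3,-0.16,2],"angular":[0,0,0],"claw":1},{"slide":[-0.3,-0.16,3.5],"angular":[0,0,0],"claw":1},{"slide":[0,0,3.5],"angular":[0,0,0],"claw":1},{"slide":[0,0,2],"angular":[0,0,0],"claw":1},{"slide":[0,0,1.5],"angular":[0,0,0],"claw":1},{"slide":[0,0,1.2],"angular":[0,0,0],"claw":1},{"slide":[0,0,1.0],"angular":[0,0,0],"claw":1},{"slide":[0,0,0.3],"angular":[0,0,0],"claw":1},{"slide":[0,0,0],"angular":[0,0,0],"claw":1},{"slide":[0,0,0],"angular":[0,0,0],"claw":1}]' 30; python3 -m creep '[{"slide":[0,0,0],"angular":[0,0,0],"claw":0.5},{"slide":[0,0,0],"angular":[0,0,0],"claw":0.4},{"slide":[0,0,0],"angular":[0,0,0],"claw":0.3}]'
```

```text
t: 3.7
tcp_pos: [0.5104, 0.2233, 0.001]
tool_rot: [0.964, 0.265, 0.001, 0.0]
force: [-0.3, -0.5, -0.4]
finger_gap: 0.997
gripper_force: 0.0
t: 3.95
tcp_pos: [0.51, 0.2233, 0.001]
tool_rot: [0.964, 0.265, 0.001, 0.0]
force: [-0.3, 0.1, 0.5]
finger_gap: 0.652
gripper_force: 0.0
```

```bash
python3 -m creep '[{"slide":[0.1,0,0],"angular":[0,0,0],"claw":0.1},{"slide":[0,0,0],"angular":[0,0,0],"claw":-0.1},{"slide":[0,0,0],"angular":[0,0,0],"claw":-0.2},{"slide":[0,0,0],"angular":[0,0,0],"claw":-0.2},{"slide":[0,0,0],"angular":[0,0,0],"claw":-0.2}]' 30
```

```text
t: 4.37
tcp_pos: [0.5104, 0.2237, 0.0002]
tool_rot: [0.964, 0.265, -0.0, -0.0]
force: [-0.1, 0.5, 0.6]
finger_gap: 0.401
gripper_force: 0.0
```

Opening is 0.40 with no grip force, so I look before closing further.

```bash
python3 - <<'E'
from h import *
im=viewer.snapshot("wrist"); cv2.imwrite("pics/w3.png",im)
E
```

```text
(no output)
```

View pics/w3.png

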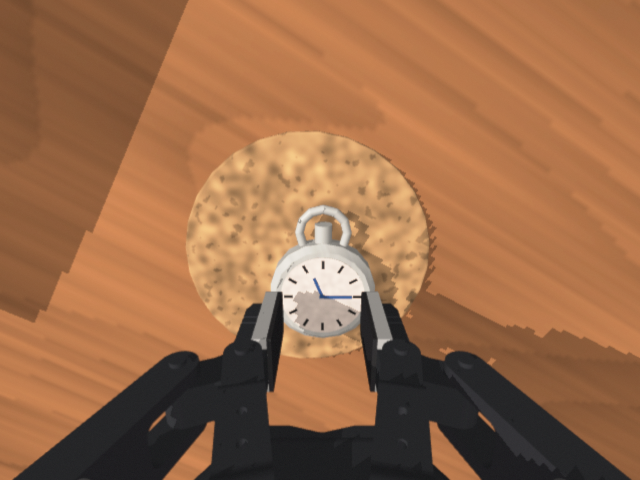

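The picture shows the watch at (323,296), unmoved, with the finger tips at (272,295) and (370,295) overlapping its rim. I enlarge it to see whether they are above or beside it.

```bash
python3 - <<'E'
from h import *
t=cv2.imread("pics/w3.png")
cv2.imwrite("pics/crop3.png",cv2.resize(t[230:380,225:425],None,fx=4,fy=4,interpolation=cv2.INTER_CUBIC))
E
```

```text
(no output)
```

View pics/crop3.png

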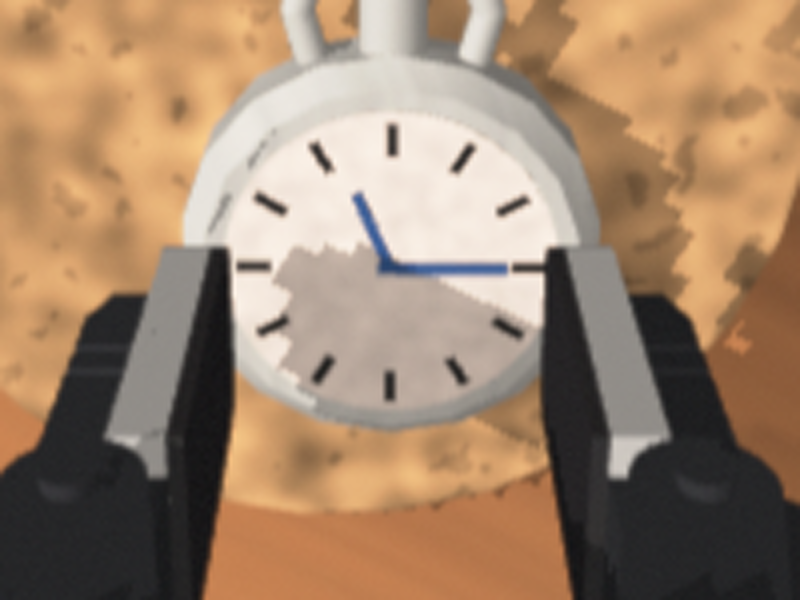

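The tips are above the watch: their shadows fall about 8 mm inside on the dial, and a 34 mm gap subtends 79 px, so they are about 0.157 m deep. The tips therefore stand about 27 mm behind the reported TCP at this opening and about 40 mm behind when open. I'll use that measured figure: reopen, go lower in steps and watch the force.

```bash
python3 -m creep '[{"slide":[0,0,0],"angular":[0,0,0],"claw":0.6},{"slide":[0,0,0],"angular":[0,0,0],"claw":0.6},{"slide":[0,0,0],"angular":[0,0,0],"claw":0.6},{"slide":[0,0,0],"angular":[0,0,0],"claw":0.6},{"slide":[0,0,0.5],"angular":[0,0,0],"claw":0.6},{"slide":[0,0,0.5],"angular":[0,0,0],"claw":0.6},{"slide":[0,0,0],"angular":[0,0,0],"claw":0.6}]'; python3 -m creep '[{"slide":[0,0,0.4],"angular":[0,0,0],"claw":0.6},{"slide":[0,0,0.4],"angular":[0,0,0],"claw":0.6},{"slide":[0,0,0.2],"angular":[0,0,0],"claw":0.6},{"slide":[0,0,0],"angular":[0,0,0],"claw":0.6}]'
```

```text
t: 5.0
tcp_pos: [0.5096, 0.2235, -0.0109]
tool_rot: [0.964, 0.265, -0.001, -0.0]
force: [0.6, 0.4, -0.3]
finger_gap: 0.804
gripper_force: 0.0
t: 5.33
tcp_pos: [0.5099, 0.2236, -0.0205]
tool_rot: [0.964, 0.265, -0.001, -0.0]
force: [0.9, 0.3, 0.6]
finger_gap: 0.796
gripper_force: 0.0
```

```bash
python3 -m creep '[{"slide":[0,0,0],"angular":[0,0,0],"claw":0.35},{"slide":[0,0,0],"angular":[0,0,0],"claw":0.3},{"slide":[0,0,0],"angular":[0,0,0],"claw":0.3},{"slide":[0,0,0.1],"angular":[0,0,0],"claw":0.3},{"slide":[0,0,0.1],"angular":[0,0,0],"claw":0.3},{"slide":[0,0,0],"angular":[0,0,0],"claw":0.3}]'
python3 - <<'E'
from h import *
im=viewer.snapshot("wrist")
cv2.imwrite("pics/crop4.png",cv2.resize(im[230:380,225:425],None,fx=4,fy=4,interpolation=cv2.INTER_CUBIC))
E
```

```text
t: 5.83
tcp_pos: [0.5103, 0.2236, -0.0219]
tool_rot: [0.964, 0.265, -0.0, -0.0]
force: [-0.3, -0.1, 0.0]
finger_gap: 0.648
gripper_force: 0.0
```

View pics/crop4.png

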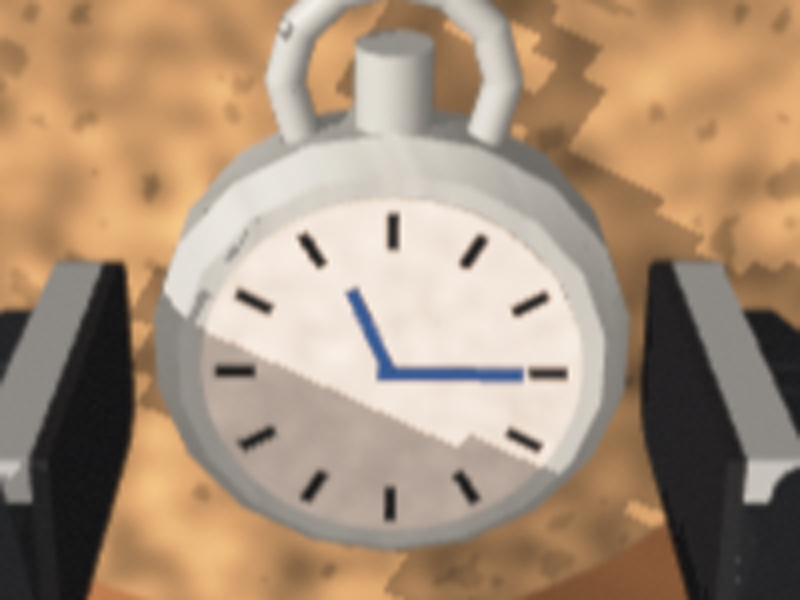

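The fingers now straddle the watch evenly: inner faces at crop x=133 and 645, rim at 157 and 627. I'll go 1 mm lower and close gently.

```bash
python3 -m creep '[{"slide":[0.1,0,0.1],"angular":[0,0,0],"claw":0.3},{"slide":[0,0,0],"angular":[0,0,0],"claw":0.2},{"slide":[0,0,0],"angular":[0,0,0],"claw":0.1},{"slide":[0,0,0],"angular":[0,0,0],"claw":0},{"slide":[0,0,0],"angular":[0,0,0],"claw":-0.1},{"slide":[0,0,0],"angular":[0,0,0],"claw":-0.2},{"slide":[0,0,0],"angular":[0,0,0],"claw":-0.2}]' 30
```

```text
t: 6.47
tcp_pos: [0.5115, 0.2242, -0.0225]
tool_rot: [0.964, 0.265, 0.0, 0.0]
force: [0.2, 0.3, 4.5]
finger_gap: 0.569
gripper_force: 30.8
```

```bash
python3 -m creep '[{"slide":[0,0,-0.3],"angular":[0,0,0],"claw":-0.2},{"slide":[0,0,-0.7],"angular":[0,0,0],"claw":-0.2},{"slide":[0,0,-2],"angular":[0,0,0],"claw":-0.2},{"slide":[0,0,-3.5],"angular":[0,0,0],"claw":-0.2},{"slide":[0,0,-3.8],"angular":[0,0,0],"claw":-0.2},{"slide":[0,0,-3.8],"angular":[0,0,0],"claw":-0.2},{"slide":[0,0,-3.8],"angular":[0,0,0],"claw":-0.2},{"slide":[0,0,-2],"angular":[0,0,0],"claw":-0.2},{"slide":[0,0,0],"angular":[0,0,0],"claw":-0.2},{"slide":[0,0,0],"angular":[0,0,0],"claw":-0.2}]'
python3 - <<'E'
from h import *
im=viewer.snapshot("wrist"); cv2.imwrite("pics/w5.png",im); o=cv2.imread("pics/w3.png")
st=manip.sense(); print(st["tcp_pos"],st["finger_gap"],st["gripper_force"],st["force"])
hsv=cv2.cvtColor(im,cv2.COLOR_BGR2HSV); m=((hsv[...,1]<60)&(hsv[...,2]>130)).astype(np.uint8)
m[:200]=0; m[:,:240]=0; m[:,400:]=0
n,l,s,c=cv2.connectedComponentsWithStats(m)
for i in range(1,n):
    if s[i,4]>150: print(s[i],c[i])
T=np.array(viewer.calibration("wrist")["tool_from_camera"])
for z in(-.0405,):
  for x in(-.025,0,.025,.042): print(x,proj("wrist",[x,0,z if x<.03 else -.0335],T)[0])
E
```

```text
t: 7.3
tcp_pos: [0.5116, 0.2243, 0.1775]
tool_rot: [0.964, 0.265, 0.001, 0.0]
force: [-0.5, -0.1, -1.0]
finger_gap: 0.563
gripper_force: 31.4
[0.51035152 0.22400952 0.17586746] 0.5644110270490447 31.355240726843476 [ 0.75571148  0.09080006 -1.35323695]
[  264   223   116   147 10982] [320.95192133 306.15725733]
[240 294  20  58 513] [246.67836257 316.74269006]
[384 294  16  46 348] [393.92241379 310.29022989]
-0.025 [320.39230947 375.71777006]
0 [320.33902881 325.63082078]
0.025 [320.27946955 269.78470838]
0.042 [320.27122762 222.38520665]
```

The watch is held centred: its bow tip is at (321,223) in the wrist view against (320,222) predicted for x = 42 mm. I carry it over to the stand, turning to heading 0.284.

```bash
python3 -m creep '[{"slide":[0,0,-1],"angular":[0,0,0.1],"claw":-0.2},{"slide":[0,0,-1],"angular":[0,0,0.1],"claw":-0.2},{"slide":[0,0,-1],"angular":[0,0,0.05],"claw":-0.2},{"slide":[-0.5,1.5,0],"angular":[0,0,0],"claw":-0.2},{"slide":[-1,3,0],"angular":[0,0,0],"claw":-0.2},{"slide":[-1,3.4,0],"angular":[0,0,0],"claw":-0.2},{"slide":[-1.1,3.5,0],"angular":[0,0,0],"claw":-0.2},{"slide":[-1.1,3.5,0],"angular":[0,0,0],"claw":-0.2},{"slide":[-1.1,3.5,0],"angular":[0,0,0],"claw":-0.2},{"slide":[-1.1,3.5,0],"angular":[0,0,0],"claw":-0.2}]'; python3 -m creep '[{"slide":[-1.1,3.5,0],"angular":[0,0,0],"claw":-0.2},{"slide":[-1.1,3.5,0],"angular":[0,0,0],"claw":-0.2},{"slide":[-1.1,3.5,0],"angular":[0,0,0],"claw":-0.2},{"slide":[-1.1,3.5,0],"angular":[0,0,0],"claw":-0.2},{"slide":[-1,3,0],"angular":[0,0,0],"claw":-0.2},{"slide":[-0.5,1.5,0],"angular":[0,0,0],"claw":-0.2},{"slide":[0,0,0],"angular":[0,0,0],"claw":-0.2}]'
cat > tgt.py <<'E'
from h import *
o=np.array([.502,-.1922,.075]); YAW=.284
A=axes(YAW,np.pi/6).as_matrix()
Rt=A@np.diag([1,-1,-1])
def go(x,y,h,back=.0265,xw=.0007):
    st=manip.sense(); Rm=R.from_quat(st["tool_rot"]).as_matrix()
    rv=R.from_matrix(Rm.T@Rt).as_rotvec()
    tgt=o+A@np.array([x-xw,y,h-back]); d=tgt-st["tcp_pos"]
    print("rest coords of watch",(A.T@(st["tcp_pos"]-o)+[xw,0,back]).round(4),"rotvec",rv.round(3),"tool cm",(Rm.T@d*100).round(2),"final-tool cm",(Rt.T@d*100).round(2),"q",st["q"].round(2),st["gripper_force"])
E
python3 -c "
from tgt import *
go(.003,0,.06)"
```

```text
t: 8.18
tcp_pos: [0.5049, -0.0066, 0.2037]
tool_rot: [0.99, 0.143, -0.003, -0.001]
force: [0.3, -0.1, -1.6]
finger_gap: 0.567
gripper_force: 31.4
t: 8.77
tcp_pos: [0.5017, -0.2029, 0.2037]
tool_rot: [0.99, 0.141, -0.002, -0.001]
force: [0.9, 0.5, -0.6]
finger_gap: 0.558
gripper_force: 31.4
rest coords of watch [ 0.0622 -0.0102  0.1395] rotvec [-0.001  0.527 -0.002] tool cm [-1.12 -1.    9.85] final-tool cm [-5.92 -1.02  7.95] q [-0.59  0.42  1.64 -0.    1.09  0.7 ] 31.370300520211458
```

```bash
python3 -m creep '[{"slide":[0,-0.2,0],"angular":[0,0.08,0],"claw":-0.2},{"slide":[0,-0.2,0],"angular":[0,0.11,0],"claw":-0.2},{"slide":[0,-0.2,0],"angular":[0,0.11,0],"claw":-0.2},{"slide":[0,-0.2,0],"angular":[0,0.11,0],"claw":-0.2},{"slide":[0,-0.2,0],"angular":[0,0.11,0],"claw":-0.2},{"slide":[0,0,0],"angular":[0,0,0],"claw":-0.2},{"slide":[0,0,0],"angular":[0,0,0],"claw":-0.2}]'
python3 -c "
from tgt import *
go(.003,0,.06)"
```

```text
t: 9.35
tcp_pos: [0.4983, -0.1881, 0.2039]
tool_rot: [0.961, 0.138, 0.238, -0.039]
force: [1.0, -1.0, -1.2]
finger_gap: 0.564
gripper_force: 31.4
rest coords of watch [0.0631 0.0049 0.1393] rotvec [-0.01   0.037 -0.002] tool cm [-5.71  0.58  8.15] final-tool cm [-6.01  0.49  7.93] q [-0.85  0.32  1.96  0.66  0.77 -0.03] 31.376633495092392
```

```bash
python3 -m creep '[{"slide":[-0.9,0.1,0.5],"angular":[-0.003,0.012,0],"claw":-0.2},{"slide":[-1.2,0.1,1.2],"angular":[-0.003,0.012,0],"claw":-0.2},{"slide":[-1.2,0.1,1.5],"angular":[-0.003,0.012,0],"claw":-0.2},{"slide":[-1.2,0.1,1.5],"angular":[0,0,0],"claw":-0.2},{"slide":[-1,0.1,1.5],"angular":[0,0,0],"claw":-0.2},{"slide":[-0.4,0,1.2],"angular":[0,0,0],"claw":-0.2},{"slide":[0,0,0.6],"angular":[0,0,0],"claw":-0.2},{"slide":[0,0,0],"angular":[0,0,0],"claw":-0.2},{"slide":[0,0,0],"angular":[0,0,0],"claw":-0.2}]'
python3 - <<'E'
from tgt import *
go(.003,0,.012)
T=camT("wrist"); np.save("Tw6.npy",T)
im=viewer.snapshot("wrist"); cv2.imwrite("pics/w6.png",im)
q=lambda x:o+A@np.array(x)
for nm,x in dict(pinLtop=(-.023,.016,.010),pinRtop=(-.023,-.016,.010),end1=(.107,.02,0),end2=(.107,-.02,0),lo1=(-.043,.02,0),lo2=(-.043,-.02,0),b1=0,b2=0).items():
    P=q(x) if x else np.r_[o[:2],0]+axes(YAW).as_matrix()@np.array([.105,.045 if nm=="b1" else -.045,.014])
    print(nm,proj("wrist",P,T)[0].round(1))
print("bow exp",proj("wrist",[.0427,0,-.0335],np.array(viewer.calibration("wrist")["tool_from_camera"])))
E
```

```text
t: 10.1
tcp_pos: [0.4913, -0.1973, 0.1073]
tool_rot: [0.956, 0.139, 0.258, -0.035]
force: [0.8, 0.6, -0.4]
finger_gap: 0.564
gripper_force: 31.4
rest coords of watch [ 0.0067 -0.0019  0.0603] rotvec [ 0.002 -0.002  0.005] tool cm [-0.38 -0.2   4.83] final-tool cm [-0.37 -0.19  4.83] q [-0.9   0.53  2.08  1.03  0.57 -0.51] 31.372096734121442
pinLtop [290.4 307.1]
pinRtop [343.7 307.3]
end1 [278.5  72.7]
end2 [356.8  73.2]
lo1 [286.1 326.5]
lo2 [348.2 326.7]
b1 [263.8 146. ]
b2 [372.9 146.6]
bow exp [[320.37715768 220.63092154]]
```

```bash
python3 - <<'E'
from tgt import *
T=np.load("Tw6.npy"); im=cv2.imread("pics/w6.png"); g=cv2.cvtColor(im,cv2.COLOR_BGR2GRAY).astype(int)
for r in (60,64,68,72,76,80,90,100,110): print(r,g[r,262:374:3].tolist())
q=lambda x:o+A@np.array(x)
for x in (.105,.095,.085): print(proj("wrist",[q((x,.02,0)),q((x,-.02,0))],T).round(1).tolist())
red=(im[...,2]>130)&(im[...,1]<60); y,x=np.nonzero(red); print("red",x.min(),x.max(),y.min(),y.max(),x.mean())
for j in(0,.007,.014): print(j,proj("wrist",[q((.089-j+a,b,.037)) for a in(-.009,.009) for b in(-.007,.007)]+[q((.098-j,0,.013))],T).round(0).tolist())
E
```

```text
60 [136, 137, 137, 136, 136, 137, 138, 139, 139, 139, 138, 138, 136, 146, 147, 145, 144, 143, 142, 140, 140, 140, 140, 140, 141, 143, 144, 146, 147, 148, 148, 148, 147, 146, 143, 141, 140, 136]
64 [128, 128, 130, 132, 135, 136, 135, 135, 134, 136, 135, 135, 140, 150, 150, 149, 150, 149, 146, 146, 144, 143, 142, 141, 141, 139, 140, 140, 140, 141, 142, 143, 144, 145, 146, 146, 145, 146]
68 [132, 131, 131, 128, 130, 128, 129, 130, 133, 134, 134, 132, 144, 147, 147, 148, 149, 149, 150, 149, 150, 148, 147, 146, 146, 144, 141, 141, 140, 140, 140, 140, 140, 140, 140, 140, 141, 142]
72 [122, 124, 125, 127, 132, 136, 217, 220, 212, 212, 206, 209, 212, 214, 212, 215, 214, 211, 213, 213, 211, 212, 210, 209, 214, 212, 212, 208, 210, 213, 211, 146, 140, 140, 139, 139, 139, 139]
76 [123, 123, 121, 121, 121, 133, 226, 229, 209, 88, 142, 223, 224, 226, 224, 227, 227, 224, 225, 226, 224, 225, 224, 222, 226, 224, 219, 88, 110, 225, 225, 149, 145, 144, 143, 143, 141, 140]
80 [127, 128, 128, 126, 125, 130, 225, 229, 215, 87, 134, 222, 222, 226, 224, 226, 227, 224, 224, 226, 224, 224, 223, 222, 226, 223,
[... 316 characters left out ...]
83, 186, 184, 191, 192, 193, 194, 197, 195, 199, 199, 196, 202, 200, 177, 85, 150, 225, 221, 126, 125, 131, 132, 133, 135, 137]
110 [142, 140, 139, 139, 139, 139, 223, 226, 220, 85, 87, 86, 84, 112, 110, 109, 109, 108, 109, 108, 106, 106, 97, 69, 85, 85, 84, 67, 138, 176, 172, 128, 129, 127, 126, 124, 123, 121]
[[278.6, 76.9], [356.7, 77.5]]
[[279.3, 97.8], [356.0, 98.3]]
[[279.9, 117.9], [355.3, 118.4]]
red 300 639 105 206 433.47525252525253
0 [[333.0, 132.0], [301.0, 132.0], [334.0, 88.0], [301.0, 88.0], [317.0, 91.0]]
0.007 [[333.0, 149.0], [301.0, 148.0], [333.0, 106.0], [301.0, 105.0], [317.0, 106.0]]
0.014 [[332.0, 164.0], [301.0, 164.0], [333.0, 123.0], [301.0, 123.0], [317.0, 121.0]]
```

```bash
python3 -m creep '[{"slide":[-0.1,-0.1,0.8],"angular":[0,0,0.005],"claw":-0.2},{"slide":[-0.1,-0.1,1],"angular":[0,0,0],"claw":-0.2},{"slide":[-0.1,0,1],"angular":[0,0,0],"claw":-0.2},{"slide":[0,0,0.8],"angular":[0,0,0],"claw":-0.2},{"slide":[0,0,0.5],"angular":[0,0,0],"claw":-0.2},{"slide":[0,0,0.4],"angular":[0,0,0],"claw":-0.2},{"slide":[0,0,0.2],"angular":[0,0,0],"claw":-0.2},{"slide":[0,0,0],"angular":[0,0,0],"claw":-0.2},{"slide":[0,0,0],"angular":[0,0,0],"claw":-0.2}]'
python3 -c "
from tgt import *
go(.003,0,.0)"
```

```text
t: 10.9
tcp_pos: [0.5101, -0.1902, 0.0655]
tool_rot: [0.956, 0.136, 0.258, -0.035]
force: [-0.3, 0.2, -2.0]
finger_gap: 0.564
gripper_force: 31.4
rest coords of watch [ 0.0031 -0.0003  0.0141] rotvec [ 0.003 -0.003 -0.001] tool cm [-0.02 -0.04  1.41] final-tool cm [-0.01 -0.03  1.41] q [-0.85  0.63  2.07  1.21  0.51 -0.67] 31.3806642126292
```

```bash
python3 -m creep '[{"slide":[0,0,0.3],"angular":[0,0,0],"claw":-0.2},{"slide":[0,0,0.3],"angular":[0,0,0],"claw":-0.2},{"slide":[0,0,0.3],"angular":[0,0,0],"claw":-0.2},{"slide":[0,0,0.1],"angular":[0,0,0],"claw":-0.2},{"slide":[0,0,0],"angular":[0,0,0],"claw":-0.2},{"slide":[0,0,0],"angular":[0,0,0],"claw":-0.2}]'; python3 -m creep '[{"slide":[0,0,0.1],"angular":[0,0,0],"claw":-0.2},{"slide":[0,0,0.1],"angular":[0,0,0],"claw":-0.2},{"slide":[0,0,0],"angular":[0,0,0],"claw":-0.2}]'
python3 -c "
from tgt import *
go(.003,0,.0)"
```

```text
t: 11.4
tcp_pos: [0.5148, -0.1886, 0.0563]
tool_rot: [0.956, 0.135, 0.258, -0.036]
force: [0.2, -0.7, -0.5]
finger_gap: 0.565
gripper_force: 31.4
t: 11.65
tcp_pos: [0.5158, -0.1884, 0.0547]
tool_rot: [0.956, 0.135, 0.258, -0.036]
force: [0.2, -0.2, -0.2]
finger_gap: 0.564
gripper_force: 31.4
rest coords of watch [ 0.0029 -0.0002  0.0018] rotvec [ 0.003 -0.003 -0.002] tool cm [ 0.01 -0.02  0.18] final-tool cm [ 0.01 -0.02  0.18] q [-0.84  0.66  2.07  1.26  0.49 -0.7 ] 31.380837773904204
```

```bash
python3 -m creep '[{"slide":[0,0,0.1],"angular":[0,0,0],"claw":-0.2},{"slide":[0,0,0],"angular":[0,0,0],"claw":-0.2}]';python3 -m creep '[{"slide":[0,0,0.1],"angular":[0,0,0],"claw":-0.2},{"slide":[0,0,0],"angular":[0,0,0],"claw":-0.2}]'
```

```text
t: 11.82
tcp_pos: [0.5163, -0.1883, 0.0538]
tool_rot: [0.956, 0.135, 0.258, -0.036]
force: [-0.3, -0.3, -0.1]
finger_gap: 0.564
gripper_force: 31.4
t: 11.98
tcp_pos: [0.5168, -0.1882, 0.053]
tool_rot: [0.956, 0.135, 0.258, -0.036]
force: [0.6, -0.4, -1.3]
finger_gap: 0.566
gripper_force: 31.4
```

```bash
python3 -m creep '[{"slide":[0,0,0.05],"angular":[0,0,0],"claw":-0.2},{"slide":[0,0,0],"angular":[0,0,0],"claw":-0.2}]'
python3 -c "
from tgt import *
go(.003,0,.0)"
```

```text
t: 12.15
tcp_pos: [0.5169, -0.1881, 0.0528]
tool_rot: [0.956, 0.135, 0.258, -0.035]
force: [-0.9, -0.6, 2.0]
finger_gap: 0.565
gripper_force: 31.6
rest coords of watch [ 0.003  -0.0003 -0.0005] rotvec [ 0.003 -0.003 -0.002] tool cm [ 0.   -0.03 -0.05] final-tool cm [ 0.   -0.03 -0.05] q [-0.83  0.66  2.07  1.26  0.49 -0.71] 31.6039951890707
```

Contact is at h ≈ 0. Now I slide down toward the pins in small steps.

```bash
python3 -m creep '[{"slide":[-0.1,0,0],"angular":[0,0,0],"claw":-0.2},{"slide":[-0.1,0,0],"angular":[0,0,0],"claw":-0.2},{"slide":[0,0,0],"angular":[0,0,0],"claw":-0.2}]';python3 -m creep '[{"slide":[-0.1,0,0],"angular":[0,0,0],"claw":-0.2},{"slide":[0,0,0],"angular":[0,0,0],"claw":-0.2}]'
python3 -c "
from tgt import *
go(.0,0,.0)"
```

```text
t: 12.4
tcp_pos: [0.5162, -0.1884, 0.0523]
tool_rot: [0.956, 0.136, 0.259, -0.036]
force: [0.4, 1.4, 5.4]
finger_gap: 0.565
gripper_force: 31.7
t: 12.57
tcp_pos: [0.5161, -0.1884, 0.0523]
tool_rot: [0.955, 0.136, 0.26, -0.036]
force: [4.5, 3.5, 6.2]
finger_gap: 0.56
gripper_force: 31.7
rest coords of watch [ 0.002  -0.0003 -0.0005] rotvec [ 0.002 -0.007 -0.001] tool cm [-0.2  -0.03 -0.05] final-tool cm [-0.2  -0.03 -0.05] q [-0.84  0.67  2.07  1.28  0.5  -0.73] 31.680790353566408
```

The pins are felt (about 4.5 N up-slope). I relax a little, open, and back off along the normal.

```bash
python3 -m creep '[{"slide":[0.05,0,0],"angular":[0,0,0],"claw":-0.2},{"slide":[0,0,0],"angular":[0,0,0],"claw":0.12},{"slide":[0,0,0],"angular":[0,0,0],"claw":0.2},{"slide":[0,0,0],"angular":[0,0,0],"claw":0.4},{"slide":[0,0,0],"angular":[0,0,0],"claw":0.6},{"slide":[0,0,0],"angular":[0,0,0],"claw":0.6},{"slide":[0,0,0],"angular":[0,0,0],"claw":0.6}]'
python3 - <<'E'
from tgt import *
go(0,0,0); T=camT("wrist"); np.save("Tw7.npy",T)
im=viewer.snapshot("wrist"); cv2.imwrite("pics/w7.png",im)
cv2.imwrite("pics/crop7.png",cv2.resize(im[40:390,215:425],None,fx=1.7,fy=1.7,interpolation=cv2.INTER_CUBIC))
q=lambda x:o+A@np.array(x)
for nm,x in dict(dial=(0,0,.014),bow=(.042,0,.007),pinL=(-.023,.016,.01),pinR=(-.023,-.016,.01)).items():
    print(nm,((proj("wrist",q(x),T)[0]-[215,40])*1.7).round(0))
E
```

```text
t: 13.15
tcp_pos: [0.5145, -0.1887, 0.051]
tool_rot: [0.956, 0.135, 0.257, -0.036]
force: [-0.6, -0.0, -0.7]
finger_gap: 0.8
gripper_force: 0.0
rest coords of watch [-0.     -0.0002 -0.0008] rotvec [ 0.003 -0.002 -0.002] tool cm [ 0.   -0.02 -0.08] final-tool cm [ 0.   -0.02 -0.08] q [-0.84  0.67  2.07  1.27  0.49 -0.73] 0.0
dial [179. 485.]
bow [178. 308.]
pinL [117. 554.]
pinR [241. 553.]
```

View pics/crop7.png

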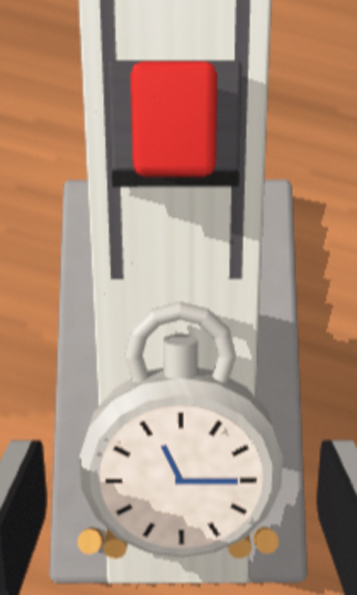

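The picture shows the watch dial up at the pins: dial centre (181,480) and bow tip (180,305), against (179,485) and (178,308) expected. The fingers are clear on both sides, and the red grip's top spans x 131–216, y 62–175. Next I work out the jaw travel and back off.

```bash
python3 - <<'E'
from tgt import *
T=np.load("Tw7.npy"); q=lambda x:o+A@np.array(x)
for j in(0,.003,.006,.009,.012):
    p=(proj("wrist",[q((.080-j,.007,.037)),q((.098-j,.007,.037)),q((.080-j,-.007,.037)),q((.076-j,0,.001))],T)-[215,40])*1.7; print(j,p.round(0).tolist())
E
python3 -m creep '[{"slide":[0,0,-0.5],"angular":[0,0,0],"claw":0.6},{"slide":[0,0,-1.5],"angular":[0,0,0],"claw":0.6},{"slide":[0,0,-2.5],"angular":[0,0,0],"claw":0.6},{"slide":[0,0,-2.5],"angular":[0,0,0],"claw":0.6},{"slide":[0,0,-1],"angular":[0,0,0],"claw":0.2},{"slide":[0,0,0],"angular":[0,0,0],"claw":0.1}]'
python3 -c "
from tgt import *
go(.085,0,.017)"
```

```text
0 [[134.0, 137.0], [131.0, 13.0], [221.0, 137.0], [178.0, 151.0]]
0.003 [[135.0, 156.0], [132.0, 35.0], [221.0, 156.0], [178.0, 165.0]]
0.006 [[135.0, 175.0], [132.0, 56.0], [220.0, 175.0], [178.0, 179.0]]
0.009 [[136.0, 193.0], [133.0, 77.0], [220.0, 193.0], [178.0, 193.0]]
0.012 [[136.0, 212.0], [133.0, 97.0], [220.0, 211.0], [178.0, 206.0]]
t: 13.7
tcp_pos: [0.4759, -0.2008, 0.1225]
tool_rot: [0.956, 0.135, 0.258, -0.034]
force: [-0.0, 0.0, -0.2]
finger_gap: 0.557
gripper_force: 0.0
rest coords of watch [ 0.0007 -0.0009  0.0814] rotvec [ 0.007 -0.004 -0.001] tool cm [ 8.41 -0.15  6.47] final-tool cm [ 8.43 -0.09  6.44] q [-0.93  0.48  2.09  0.99  0.6  -0.49] 0.0
```

Jaw travel is about 6 mm, so the grip centre is at x ≈ 83 mm. Moving over the grip and down.

```bash
python3 -m creep '[{"slide":[1,-0.1,0],"angular":[0.003,0,0],"claw":0.1},{"slide":[2,0,0],"angular":[0.003,0,0],"claw":0.1},{"slide":[2.2,0,0],"angular":[0,0,0],"claw":0.1},{"slide":[2,0,0],"angular":[0,0,0],"claw":0.1},{"slide":[1.1,0,0],"angular":[0,0,0],"claw":0.1},{"slide":[0,0,0],"angular":[0,0,0],"claw":0.1},{"slide":[0,0,0],"angular":[0,0,0],"claw":0.1}]'
python3 -c "
from tgt import *
go(.0837,0.0005,.018)"
```

```text
t: 14.28
tcp_pos: [0.5449, -0.1781, 0.1617]
tool_rot: [0.956, 0.137, 0.257, -0.039]
force: [-0.7, -0.6, 0.1]
finger_gap: 0.549
gripper_force: 0.0
rest coords of watch [0.0832 0.0015 0.079 ] rotvec [-0.004 -0.002 -0.   ] tool cm [0.04 0.12 6.1 ] final-tool cm [0.05 0.1  6.1 ] q [-0.77  0.44  1.95  0.82  0.65 -0.13] 0.0
```

```bash
python3 -m creep '[{"slide":[0,0.1,1],"angular":[-0.004,0,0],"claw":0.1},{"slide":[0,0,1.5],"angular":[0,0,0],"claw":0.1},{"slide":[0,0,1.5],"angular":[0,0,0],"claw":0.1},{"slide":[0,0,1],"angular":[0,0,0],"claw":0.1},{"slide":[0,0,0.7],"angular":[0,0,0],"claw":0.1},{"slide":[0,0,0.3],"angular":[0,0,0],"claw":0.1},{"slide":[0,0,0],"angular":[0,0,0],"claw":0.1},{"slide":[0,0,0],"angular":[0,0,0],"claw":0}]'
python3 -c "
from tgt import *
go(.0837,0.0005,.018)"
python3 -m creep '[{"slide":[0,0,0],"angular":[0,0,0],"claw":-0.2},{"slide":[0,0,0],"angular":[0,0,0],"claw":-0.5},{"slide":[0,0,0],"angular":[0,0,0],"claw":-0.7},{"slide":[0,0,0],"angular":[0,0,0],"claw":-0.8},{"slide":[0,0,0],"angular":[0,0,0],"claw":-0.8},{"slide":[0,0,0],"angular":[0,0,0],"claw":-0.8}]' 20
python3 -c "
from tgt import *
go(.0837,0.0005,.018)"
```

```text
t: 14.95
tcp_pos: [0.574, -0.1714, 0.1102]
tool_rot: [0.956, 0.136, 0.257, -0.037]
force: [1.1, -0.2, 0.3]
finger_gap: 0.5
gripper_force: 0.0
rest coords of watch [ 0.0832 -0.0002  0.0195] rotvec [ 0.001 -0.002 -0.002] tool cm [ 0.05 -0.07  0.15] final-tool cm [ 0.05 -0.07  0.15] q [-0.72  0.56  1.94  0.95  0.55 -0.23] 0.0
t: 15.45
tcp_pos: [0.5737, -0.1702, 0.1109]
tool_rot: [0.956, 0.136, 0.258, -0.037]
force: [-3.6, 2.8, 5.9]
finger_gap: 0.159
gripper_force: 20.0
rest coords of watch [0.0836 0.001  0.0201] rotvec [-0.001 -0.003 -0.001] tool cm [0.01 0.05 0.21] final-tool cm [0.01 0.05 0.21] q [-0.72  0.56  1.94  0.95  0.55 -0.23] 20.047380030155182
```

Gripped at 13.5 mm with 20 N. Now I slide it down the slope, stopping short of the bow and then feeling forward.

```bash
python3 -m creep '[{"slide":[-0.1,0,-0.1],"angular":[0,0,0],"claw":-0.8},{"slide":[-0.3,0,0],"angular":[0,0,0],"claw":-0.8},{"slide":[-0.4,0,0],"angular":[0,0,0],"claw":-0.8},{"slide":[-0.4,0,0],"angular":[0,0,0],"claw":-0.8},{"slide":[-0.4,0,0],"angular":[0,0,0],"claw":-0.8},{"slide":[-0.4,0,0],"angular":[0,0,0],"claw":-0.8},{"slide":[-0.2,0,0],"angular":[0,0,0],"claw":-0.8},{"slide":[-0.1,0,0],"angular":[0,0,0],"claw":-0.8},{"slide":[0,0,0],"angular":[0,0,0],"claw":-0.8}]'
python3 - <<'E'
from tgt import *
go(.0557,0.0005,.018); st=manip.sense(); print("force rest axes",(A.T@st["force"]).round(2))
E
```

```text
t: 16.2
tcp_pos: [0.5535, -0.1761, 0.0989]
tool_rot: [0.956, 0.136, 0.257, -0.038]
force: [0.6, 4.3, -3.5]
finger_gap: 0.156
gripper_force: 20.9
rest coords of watch [0.0594 0.001  0.0202] rotvec [-0.001 -0.001 -0.002] tool cm [-0.37  0.05  0.22] final-tool cm [-0.37  0.05  0.22] q [-0.76  0.57  1.98  1.01  0.54 -0.34] 20.948068499565125
force rest axes [-0.21  3.96 -3.91]
```

```bash
cat > f.py <<'E'
from tgt import *
st=manip.sense(); print("x",(A.T@(st["tcp_pos"]-o)).round(4),"F",(A.T@st["force"]).round(2))
E
for i in 1; do python3 -m creep '[{"slide":[-0.1,0,0],"angular":[0,0,0],"claw":-0.8},{"slide":[-0.1,0,0],"angular":[0,0,0],"claw":-0.8},{"slide":[0,0,0],"angular":[0,0,0],"claw":-0.8}]' >/dev/null; python3 f.py; python3 f.py; done; python3 -m creep '[{"slide":[-0.1,0,0],"angular":[0,0,0],"claw":-0.8},{"slide":[0,0,0],"angular":[0,0,0],"claw":-0.8}]'>/dev/null; python3 f.py
```

```text
x [ 0.057   0.001  -0.0062] F [-0.21  5.31 -4.87]
x [ 0.057   0.001  -0.0062] F [-0.21  5.31 -4.87]
x [ 0.0562  0.001  -0.0062] F [ 1.67  5.19 -4.71]
```

```bash
python3 -m creep '[{"slide":[-0.05,0,0],"angular":[0,0,0],"claw":-0.8},{"slide":[0,0,0],"angular":[0,0,0],"claw":-0.8}]'>/dev/null; python3 f.py;  python3 -m creep '[{"slide":[-0.05,0,0],"angular":[0,0,0],"claw":-0.8},{"slide":[0,0,0],"angular":[0,0,0],"claw":-0.8}]'>/dev/null; python3 f.py
```

```text
x [ 0.0561  0.0009 -0.0062] F [ 2.34  5.04 -3.89]
x [ 0.056   0.001  -0.0062] F [ 3.43  4.5  -4.93]
```

```bash
python3 -m creep '[{"slide":[-0.1,0,0],"angular":[0,0,0],"claw":-0.8},{"slide":[0,0,0],"angular":[0,0,0],"claw":-0.8},{"slide":[0,0,0],"angular":[0,0,0],"claw":-0.8}]'>/dev/null; python3 f.py
python3 - <<'E'
from tgt import *
im=viewer.snapshot("wrist"); cv2.imwrite("pics/w8.png",im)
E
```

```text
x [ 0.0557  0.0009 -0.0062] F [ 4.8   5.01 -5.23]
```

The jaw is stopped against the bow: the force rises to 4.8 N with almost no motion. I release it and retreat along the normal.

```bash
python3 -m creep '[{"slide":[0,0,0],"angular":[0,0,0],"claw":-0.6},{"slide":[0,0,0],"angular":[0,0,0],"claw":-0.3},{"slide":[0,0,0],"angular":[0,0,0],"claw":0},{"slide":[0,0,0],"angular":[0,0,0],"claw":0},{"slide":[0,0,0],"angular":[0,0,0],"claw":0},{"slide":[0,0,-0.5],"angular":[0,0,0],"claw":0},{"slide":[0,0,-1.5],"angular":[0,0,0],"claw":0},{"slide":[0,0,-2.5],"angular":[0,0,0],"claw":0},{"slide":[0,0,-3],"angular":[0,0,0],"claw":0.2},{"slide":[0,0,-2],"angular":[0,0,0],"claw":0.2}]'; python3 -m creep '[{"slide":[0,0,-1],"angular":[0,0,0],"claw":0.2},{"slide":[0,0,0],"angular":[0,0,0],"claw":0.2},{"slide":[0,0,0],"angular":[0,0,0],"claw":0.2}]'
python3 - <<'E'
from tgt import *
T=camT("wrist"); im=viewer.snapshot("wrist"); cv2.imwrite("pics/w9.png",im)
q=lambda x:o+A@np.array(x)
g=cv2.cvtColor(im,cv2.COLOR_BGR2HSV)
red=(im[...,2]>130)&(im[...,1]<60); red[:,420:]=0; red[:,:220]=0; y,x=np.nonzero(red); print("red",x.min(),x.max(),y.min(),y.max())
for j in(.030,.033,.036): print(j,proj("wrist",[q((.080-j,.007,.037)),q((.098-j,.007,.037)),q((.098-j,-.007,.037))],T).round(0).tolist())
# blue hands -> dial centre area; dial = bright low-sat
d=proj("wrist",q((0,0,.014)),T)[0]; print("dial exp",d, "rim lo/hi",proj("wrist",[q((-.022,0,.014)),q((0,.022,.014)),q((0,-.022,.014))],T).round(0).tolist())
bl=(im[...,0]>im[...,2].astype(int)+40)&(im[...,0]>110); yy,xx=np.nonzero(bl); s=(abs(xx-d[0])<40)&(abs(yy-d[1])<40); print("hands",xx[s].min(),xx[s].max(),yy[s].min(),yy[s].max(),s.sum())
print(manip.sense()["force"])
E
```

```text
t: 18.08
tcp_pos: [0.5037, -0.1921, 0.1808]
tool_rot: [0.956, 0.136, 0.257, -0.036]
force: [1.1, -0.1, 0.4]
finger_gap: 0.598
gripper_force: 0.0
t: 18.33
tcp_pos: [0.4998, -0.1933, 0.1882]
tool_rot: [0.956, 0.135, 0.258, -0.036]
force: [0.3, 0.2, 0.2]
finger_gap: 0.599
gripper_force: 0.0
red 309 328 217 248
0.03 [[309.0, 246.0], [309.0, 221.0], [330.0, 221.0]]
0.033 [[310.0, 250.0], [309.0, 225.0], [330.0, 225.0]]
0.036 [[310.0, 254.0], [309.0, 229.0], [330.0, 229.0]]
dial exp [319.98188282 295.59107788] rim lo/hi [[320.0, 320.0], [292.0, 296.0], [348.0, 296.0]]
hands 316 323 285 295 16
[ 0.11712003  0.21528953 -0.15270271]
```

```bash
python3 - <<'E'
from tgt import *
im=cv2.imread("pics/w9.png"); g=cv2.cvtColor(im,cv2.COLOR_BGR2GRAY)
for c in(304,308,312,316,320,324,328,332): print(c,g[240:284,c].tolist())
T=camT("wrist"); q=lambda x:o+A@np.array(x)
print(proj("wrist",[q((.043,0,.007)),q((.043,0,.013)),q((.043,0,.001)),q((.025,0,.011))],T).round(1).tolist())
E
```

```text
304 [42, 38, 41, 87, 173, 215, 219, 218, 218, 218, 218, 219, 218, 215, 216, 220, 225, 221, 212, 209, 213, 217, 217, 216, 209, 199, 197, 205, 227, 239, 241, 240, 240, 230, 213, 199, 200, 215, 228, 231, 232, 231, 228, 223]
308 [60, 54, 57, 91, 169, 208, 213, 224, 234, 231, 213, 192, 178, 167, 157, 152, 147, 148, 149, 155, 163, 175, 184, 190, 192, 205, 225, 233, 235, 235, 234, 227, 213, 204, 215, 223, 207, 197, 218, 231, 232, 231, 227, 225]
312 [106, 105, 105, 104, 104, 105, 103, 106, 104, 130, 185, 215, 219, 219, 219, 219, 220, 220, 220, 218, 195, 152, 137, 163, 193, 218, 226, 227, 227, 223, 213, 204, 207, 221, 228, 228, 226, 228, 227, 213, 196, 217, 231, 230]
316 [104, 104, 104, 104, 105, 103, 103, 102, 103, 127, 154, 165, 175, 203, 218, 219, 219, 220, 218, 218, 218, 216, 214, 199, 207, 220, 219, 219, 217, 208, 198, 201, 215, 227, 231, 231, 232, 232, 232, 230, 229, 230, 229, 206]
320 [104, 102, 102, 103, 104, 103, 102, 100, 99, 102, 114, 145, 163, 176, 191, 199, 200, 201, 201, 201, 201, 201, 203, 210, 219, 220, 219, 217, 213, 207, 205, 213, 223, 198, 141, 116, 110, 118, 168, 215, 225, 225, 225, 226]
324 [101, 101, 101, 100, 101, 101, 101, 101, 98, 110, 140, 159, 159, 147, 137, 136, 136, 136, 136, 135, 136, 136, 138, 155, 191, 208, 210, 208, 207, 204, 203, 206, 222, 231, 231, 230, 228, 229, 230, 231, 230, 226, 224, 224]
328 [76, 75, 75, 75, 80, 82, 83, 94, 114, 145, 164, 168, 169, 170, 171, 171, 171, 170, 171, 168, 150, 125, 128, 140, 167, 193, 201, 202, 200, 200, 202, 203, 208, 223, 231, 229, 226, 224, 225, 223, 225, 230, 232, 232]
332 [37, 30, 35, 67, 132, 153, 143, 146, 158, 173, 188, 201, 209, 210, 210, 208, 205, 215, 222, 225, 225, 225, 221, 214, 182, 165, 181, 189, 188, 187, 188, 193, 197, 198, 209, 220, 183, 132, 167, 207, 223, 228, 230, 229]
[[320.7, 240.7], [320.7, 243.5], [320.7, 238.1], [320.7, 264.6]]
```

The numbers agree: the pad's top edge is at row 243.5, which puts its face at x ≈ 43 mm. The bow's apex, extrapolated from its arc, is at about row 241.5, or x ≈ 42.5 mm. They are in contact and the robot is clear.

```bash
python3 -c "
from station import ticket
print(ticket.sign_off())"
```

```text
the job is handed in; nothing more can be done
None
```

The watch is lying dial up on the rest against both pins, the jaw's pad is up to the bow, and the job is handed in at about 18 s; sign-off returned no verdict.

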